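# Peek into the step bin of spare jar lids

### The job

I want to see how many spare jar lids are left in the step bin with the green lid. Without picking anything up, push the squat amber jar with the yellow cap out from under its green pedal so that it stands well clear, press the pedal down all the way with the fingertips and keep the lid wide open for about two seconds, then ease the pedal back up slowly so that the lid settles shut without slamming. Work the lid by its pedal only, leave the blue bin shut, and do not disturb the other things on the counter.

Things in the scene. Friction and masses are not known exactly. Their poses are not given: they have to be found in the camera images.
- green_bin: Fixed square step bin of brushed steel, 130 x 130 mm, 150 mm high (about 160 with its shut lid), with a green hinged lid and a green press pedal at the front. Origin: centre of its underside, on the counter. Its own +x points to its back, -x to its front (roughly towards the robot), y sideways, z up. The bin to be opened. Spare steel screw lids lie inside.
- blue_bin: Fixed square step bin of brushed steel, 130 x 130 mm, 150 mm high (about 160 with its shut lid), with a blue hinged lid and a blue press pedal at the front. Origin: centre of its underside, on the counter. Its own +x points to its back, -x to its front (roughly towards the robot), y sideways, z up. Same make as the green bin; it must stay shut. The two bins stand 360 to 520 mm apart, either one on the left.
- green_pedal (a joint): Angle of the green pedal (rad): 0 at rest (level), 0.40 fully down at its stop. Hinge at the bin's front face, 65 mm in front of the bin's origin and 73 mm above the counter, axis sideways; the pedal reaches 100 mm forward of the hinge. A spring and the lid's weight push it back up: it takes about 5 to 9 N at the pad centre to press it down, and it flies up if let go.
- green_pad (a point): Centre of the top face of the green pad at the end of the pedal: 78 mm forward of the hinge, 76 mm above the counter at rest, about 30 mm lower when fully pressed (and then 5 mm nearer to the bin). The pad is 70 mm wide (sideways), 50 mm long (its front edge lies 165 mm in front of the bin's origin) and 6 mm thick; a 28 mm wide arm joins it to the bin.
- green_hinge (a joint): Angle of the green lid (rad): 0 shut, 1.2 wide open. Linked rigidly to the pedal: lid angle = 3 x pedal angle. Hinge along the bin's back top edge, so its front edge swings up and away from the robot. Closing faster than about 2 rad/s (pad rising faster than about 50 mm/s) counts as slamming.
- green_lid: The green lid panel, 138 x 138 x 9 mm. Origin on its hinge at the bin's back top edge. Not to be touched.
- blue_hinge (a joint): Angle of the blue bin's lid (rad), 0 shut; must stay shut.
- squat_jar_center (a point): Squat round amber glass jar with a yellow-painted steel screw lid, 70 mm in diameter, 55 mm high, about 0.25 kg, standing loose on the counter; this point is its centre, half-way up. At the start its back edge stands 9 to 19 mm under the front edge of the green pad and the rest sticks out in front, so the pedal meets it less than half-way down.
- pepper_mill: Steel pepper mill, 58 mm in diameter, 166 mm high, loose bystander; origin at the centre of its underside.
- pastry_brush: Pastry brush lying between the two bins, 198 mm long, up to 34 mm wide, 14 mm high, red hard handle and orange silicone head, loose bystander; origin on the counter near its middle, +x along it to the head (handle end at -110 mm, head end at +88 mm).
- tall_jar: Green glass jar with steel lid, 74 mm in diameter, 130 mm high, loose bystander; origin at the centre of its underside.
- salt_tin: White round tin with a copper-coloured rim, 65 mm in diameter, 70 mm high, loose bystander; origin at the centre of its underside.
There are look-alikes about, which are no part of the job. Of the things that look like the part that bears squat_jar_center, the middle-sized one is meant.

How it is judged:
On the way, in this order (a step that is already met when the one before it is completed fails the run):
1. the squat jar is pushed clear of the green pedal, the lid still shut ((y of squat_jar_center in the frame of green_bin above 0.065 m or y of squat_jar_center in the frame of green_bin below -0.065 m or x of squat_jar_center in the frame of green_bin below -0.2 m) and value of joint green_hinge below 0.15 rad), for 0.2 s.
2. the pedal is pressed right down by the fingers and the green lid stays wide open for 1.5 s (value of joint green_hinge above 1.1 rad and contact force between the fingers and green_bin above 0.5 N), for 1.5 s.
3. the green lid is shut again (value of joint green_hinge below 0.06 rad), for 0.2 s.
At the end, for the whole second after the job is handed in: The green lid is shut again (under 0.06 rad) and so is the blue one; the squat jar stands upright on the counter (tilt under 0.1 rad), clear of the pedal: its centre over 65 mm to either side of the green bin's middle line, or over 200 mm in front of the bin's origin (value of joint each of green_hinge, blue_hinge below 0.06 rad and (y of squat_jar_center in the frame of green_bin above 0.065 m or y of squat_jar_center in the frame of green_bin below -0.065 m or x of squat_jar_center in the frame of green_bin below -0.2 m) and angle between squat_jar_center's own z axis and vertical below 0.1 rad and height (world z) of squat_jar_center between 0.022 and 0.033 m); the robot touches nothing.
It fails at once if the green lid slams: it closes faster than 2 rad/s (velocity of joint green_hinge below -2 rad/s).
It fails at once if the robot touches the green lid itself (contact force between any of the arm, the fingers and green_lid above 0.5 N).
It fails at once if the squat jar is lifted or tipped (height (world z) of squat_jar_center above 0.04 m or angle between squat_jar_center's own z axis and vertical above 0.35 rad).
It fails at once if the blue bin is opened (value of joint blue_hinge above 0.15 rad).
It fails at once if the pepper mill, pastry brush, tall jar or salt tin is moved more than 20 mm (distance of any of pepper_mill, pastry_brush, tall_jar, salt_tin from where it was at the start of the episode above 0.02 m).
It also fails if it takes over 54 s, if anything falls off the work surface, if the arm or the gripper's body presses on something with over 40 N, if the wrist force passes 120 N, or if a joint passes its speed limit or range.

### The arm

A 7-joint arm with a two-finger parallel gripper is mounted at the origin on the work surface. World frame = base frame: x ahead of the robot, y to its left, z up, the work surface at z = 0. Lengths are in m, angles in rad, forces in N, time in s.
With the tool pointing down it reaches from about 0.425 to 0.925 m from the base axis. Payload 6.8 kg.
Tool frame: the origin (TCP) lies on the mounting face of the last link; the fingertips stand 173 mm ahead of it and the grasp point (between the pads) lies 155 mm ahead of it; z points along the fingers, y is the direction in which the jaws open and shut (so a half turn about z gives the same grasp; the last joint's range is limited). The gripper opens to 85 mm and grips with 20 to 120 N. Pads are 22 mm wide; open, the fingers measure 114 mm over their backs; the gripper's body (76 mm by 85 mm) begins 54 mm behind the grasp point. The pads swing forward as they close: fully open they stand 13 mm farther back than shut.
Start: joints at [1.09, 0.477, 0.022, 1.555, -0.011, 1.109, -0.083], TCP at [0.246, -0.629, 0.405] pointing down, gripper open.
Joint ranges: [-2.96, 2.96], [-0.34, 2.1], [-1.41, 1.46], [0.24, 2.44], [-1.37, 4.51], [0.17, 1.92], [-2.96, 2.96]. Speed limits (rad/s): [2.39, 2.39, 3.14, 3.14, 3.14, 3.14, 3.14].

### API

Orientations are given as a unit quaternion [w, x, y, z].
In Python, from station import sensors, read_camera, bot gives the robot as it stands. The module is installed in compiled form; this text tells all that it offers.
- The arm moves only by the tool play_rows, never from a script. Its argument "commands" is a list of rows, each a list of 4 numbers: the shift along the tool's x, y, z in m, then the turn about the tool's z in degrees. A call has 1 to 20 rows; each row shifts and turns the commanded pose from where the row before left it, along the tool's axes as they then stand; what a row does not reach is not made up. A row lasts 1/10 s, in which the tool goes at most 50 mm and 8.59 degrees, less where a joint would pass 70% of its speed; a pose out of reach is approached as far as the arm can. A call with a gripper value outside its range is refused whole. "claw" is the finger opening in m, from 0 to 0.0854, set as the call begins (left out, the last holds). The fingers move at their own pace and stop on an object; "force" is the grip in N (left out, the last holds). Time passes only in rows, so rows that do not move let the fingers close. It gives the time, the measured TCP pose, the force and the opening at its end, in the units of the state.
- sensors.get_obs(): the state, without advancing time (a new reading comes with each control period).
- read_camera(name): name is "scene" or "top"; returns a dict with "frame" (480x640x3 uint8, blue, green, red), "depth" (480x640 float32, m along the optical axis (not along the pixel's ray), 0 where there is no reading), "fx", "fy", "cx", "cy" (pixels), "rvec" (rotation vector, rad) and "tvec" (3), from world to camera coordinates, as OpenCV has them. Camera axes: x right, y down, z forward; pixel columns grow to the right and rows downward; lengths in m; the calibration is good to about 2 mm. A picture is of the moment at which its call begins.
- bot.hand_in(): hands the job in, once; it reports no verdict.
The state is a dict: "t": time; "q": joint angles; "joint_vel": joint speeds; "joint_torque": joint torques, N m; "eef_pos": TCP position; "tool_rot": TCP orientation; "contact_force": force on the tool from outside, world axes, zero at the start; "torque": the same for the moment, N m; "gripper_width": opening from 0.0 (shut) to 1.0 (fully open).
Only numpy, scipy, OpenCV 4.12 (cv2) and the standard library are available. Lean on these libraries where they do the work, as an engineer would, in place of code of your own. Each camera call takes 0.05 s, during which the arm holds its last target.

## Working session

There is one attempt and no reset: what is moved stays moved. The work goes in short steps, Python scripts to look and compute and a tool call to move; the robot and the scene stay as the last step left them, time stands still between calls to the robot, and variables do not carry over. Pictures are saved under pics/ and viewed, and the job is handed in when it is done.

Besides the shell and the picture viewer there is one more tool, called after "Request:" as name([rows], argument=value, ...), one row to a line, values as JSON. play_rows: Moves the arm, as the interface text tells. Its arguments: {"type":"object","properties":{"commands":{"type":"array"},"claw":{"type":"number"},"force":{"type":"number"}},"required":["commands"]}

```bash
mkdir -p pics; cat > h.py <<'E'
import numpy as np, cv2
from station import sensors, read_camera, bot
def cam(n):
    c=read_camera(n); R=cv2.Rodrigues(np.array(c["rvec"],float))[0]; t=np.array(c["tvec"],float).ravel()
    c["R"]=R;c["t"]=t;c["o"]=-R.T@t; return c
def world(c):
    v,u=np.mgrid[0:480,0:640]; d=c["depth"]
    P=np.stack([(u-c["cx"])/c["fx"]*d,(v-c["cy"])/c["fy"]*d,d],-1)
    return (P-c["t"])@c["R"]
def ray(c,u,v,z):
    d=c["R"].T@np.array([(u-c["cx"])/c["fx"],(v-c["cy"])/c["fy"],1]); return c["o"]+d*(z-c["o"][2])/d[2]
def proj(c,p):
    q=c["R"]@np.array(p)+c["t"]; return c["fx"]*q[0]/q[2]+c["cx"],c["fy"]*q[1]/q[2]+c["cy"]
E
python3 - <<'E'
from h import *
for n in("scene","top"):
    c=cam(n); cv2.imwrite(f"pics/{n}0.png",c["frame"]); print(n,c["o"].round(3),c["R"].round(2).tolist(),c["fx"])
    np.savez(f"{n}0.npz",frame=c["frame"],W=world(c),R=c["R"],t=c["t"],o=c["o"],K=[c["fx"],c["fy"],c["cx"],c["cy"]])
print(sensors.get_obs())
E
```

```text
scene [ 1.069 -0.615  0.993] [[0.79, 0.62, -0.01], [0.45, -0.59, -0.67], [-0.42, 0.52, -0.74]] 434.34882941596925
top [ 0.414 -0.003  1.52 ] [[-0.03, -1.0, -0.02], [-0.99, 0.03, -0.1], [0.1, 0.02, -1.0]] 462.83132167970444
{'t': 0.1, 'q': array([ 1.08986148,  0.47771269,  0.02235282,  1.5563441 , -0.01147702,
        1.10930421, -0.08309958]), 'joint_vel': array([-0.00070556, -0.00102785,  0.00017117, -0.00409551, -0.00123877,
        0.00036378, -0.00041934]), 'joint_torque': array([ 4.25949809e-03, -5.97761607e+01,  1.61353592e+00, -2.81955117e+01,
        1.29097741e-02,  4.97477435e-03,  2.37324571e-05]), 'eef_pos': array([ 0.2457843 , -0.62839542,  0.40382968]), 'tool_rot': array([-7.89312680e-04,  9.82672186e-01,  1.85350214e-01, -2.22224349e-04]), 'contact_force': array([0.3964616 , 0.8640407 , 0.97702639]), 'torque': array([0.00120527, 0.02261897, 0.00679148]), 'gripper_width': 0.9978294144407166}
```

View pics/scene0.png

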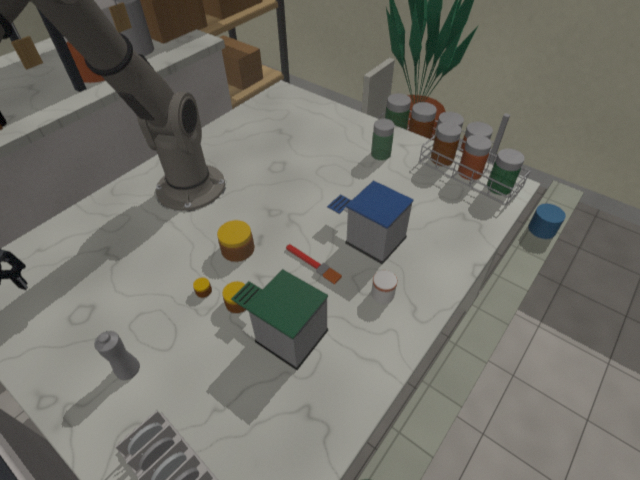

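View pics/top0.png

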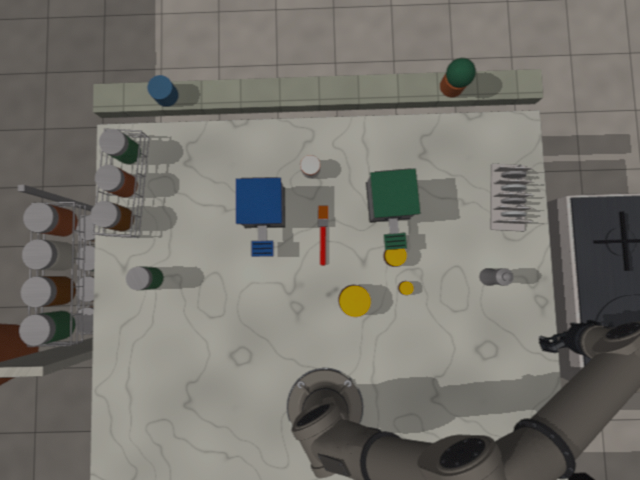

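The yellow-capped candidates in the top view are the large jar at (355,301), the tiny one at (406,288), and the middle-sized one at (396,256), which is tucked under the green pedal. I choose the one at (396,256), then check it in a crop and measure.

```bash
cat > m.py <<'E'
from h import *
c=cam("top"); W=world(c); f=c["frame"]; hsv=cv2.cvtColor(f,cv2.COLOR_BGR2HSV)
cv2.imwrite("pics/crop_top.png",cv2.resize(f[150:320,300:520],None,fx=3.4,fy=3.4,interpolation=cv2.INTER_CUBIC))
def blobs(name,lo,hi,mina=30):
    m=cv2.inRange(hsv,lo,hi); n,l,s,ce=cv2.connectedComponentsWithStats(m)
    for i in range(1,n):
        if s[i,4]<mina: continue
        P=W[l==i]; P=P[np.isfinite(P).all(1)&(P[:,2]>-.05)]
        if len(P)==0 or P[:,0].max()>1.15: continue
        h=np.percentile(P[:,2],50); ys,xs=np.where(l==i)
        rect=cv2.minAreaRect(np.c_[xs,ys].astype(np.float32))
        print(name,ce[i].round(0),s[i,4],"z %.3f"%h,"med",np.median(P,0).round(3),"min",P.min(0).round(3),"max",P.max(0).round(3),"ray",ray(c,*ce[i],h).round(3), rect[2])
blobs("yellow",(20,150,80),(35,255,255))
blobs("green",(65,90,30),(90,255,255))
blobs("blue",(105,120,30),(125,255,255))
blobs("red",(0,180,80),(8,255,255))
blobs("orange",(8,150,80),(18,255,255))
for n,u,v in(("tin",311,166),("mill",505,276),("tall",137,278)):print(n,W[v,u].round(3))
E
python3 m.py
```

```text
yellow [395. 256.] 318 z 0.056 med [ 0.469 -0.237  0.056] min [ 0.414 -0.282 -0.002] max [ 0.493 -0.003  1.52 ] ray [ 0.468 -0.238  0.056] 85.60128784179688
yellow [406. 288.] 153 z 0.036 med [ 0.368 -0.27   0.036] min [ 0.349 -0.3   -0.004] max [ 0.387 -0.248  0.043] ray [ 0.369 -0.27   0.036] 90.0
yellow [355. 301.] 777 z 0.080 med [ 0.335 -0.103  0.08 ] min [ 0.288 -0.159 -0.002] max [ 0.414 -0.003  1.52 ] ray [ 0.335 -0.103  0.08 ] 45.0
green [460.  72.] 605 z 0.164 med [ 1.015 -0.441  0.164] min [ 0.414 -0.486  0.125] max [ 1.057 -0.003  1.52 ] ray [ 1.016 -0.441  0.164] 45.0
green [130. 153.] 219 z 0.068 med [0.821 0.601 0.068] min [ 0.414 -0.003  0.016] max [0.863 0.634 1.52 ] ray [0.825 0.604 0.068] 32.905242919921875
green [395. 193.] 2007 z 0.160 med [ 0.652 -0.227  0.16 ] min [ 0.414 -0.297  0.151] max [ 0.722 -0.003  1.52 ] ray [ 0.652 -0.227  0.16 ] 84.80557250976562
green [395. 241.] 275 z 0.077 med [ 0.516 -0.236  0.077] min [ 0.414 -0.267  0.07 ] max [ 0.538 -0.003  1.52 ] ray [ 0.516 -0.235  0.077] 90.0
green [156. 278.] 154 z 0.055 med [0.421 0.52  0.055] min [0.392
[... 318 characters left out ...]
ax [0.711 0.246 1.52 ] ray [0.642 0.178 0.16 ] 90.0
blue [262. 248.] 304 z 0.076 med [0.505 0.18  0.076] min [0.483 0.148 0.07 ] max [0.528 0.213 0.084] ray [0.505 0.18  0.076] 90.0
red [322. 245.] 150 z 0.014 med [ 0.512 -0.009  0.014] min [ 0.414 -0.016  0.005] max [ 0.573 -0.003  1.52 ] ray [ 0.513 -0.009  0.014] 90.0
orange [447.  85.] 113 z 0.091 med [ 1.009 -0.417  0.091] min [ 0.99  -0.457  0.044] max [ 1.03  -0.408  0.125] ray [ 1.007 -0.419  0.091] 36.25383758544922
orange [323. 212.] 115 z 0.013 med [ 0.622 -0.014  0.013] min [ 0.602 -0.028  0.003] max [ 0.643 -0.     0.02 ] ray [ 0.623 -0.014  0.013] 90.0
tin [0.764 0.02  0.068]
mill [ 0.399 -0.534  0.165]
tall [0.422 0.552 0.128]
```

```bash
python3 - <<'E'
import cv2
f=cv2.imread("pics/scene0.png");cv2.imwrite("pics/crop_sc.png",cv2.resize(f[200:400,80:350],None,fx=2.9,fy=2.9,interpolation=cv2.INTER_CUBIC))
E
```

```text
(no output)
```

View pics/crop_top.png

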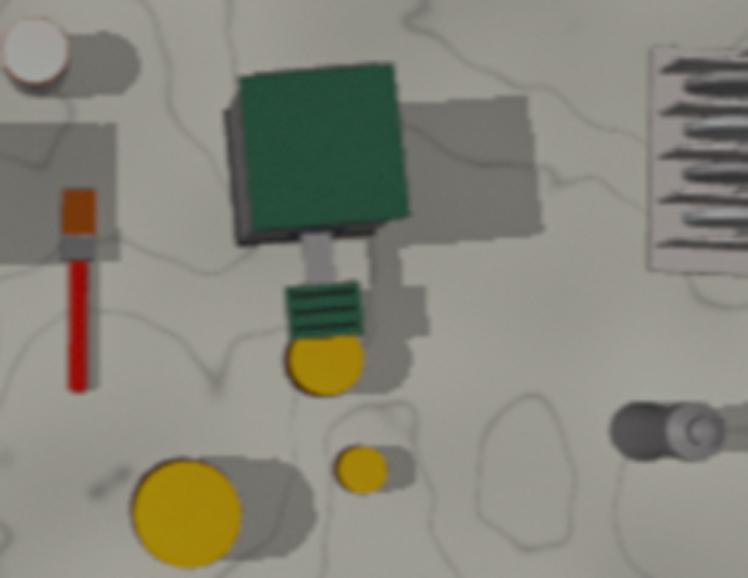

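View pics/crop_sc.png

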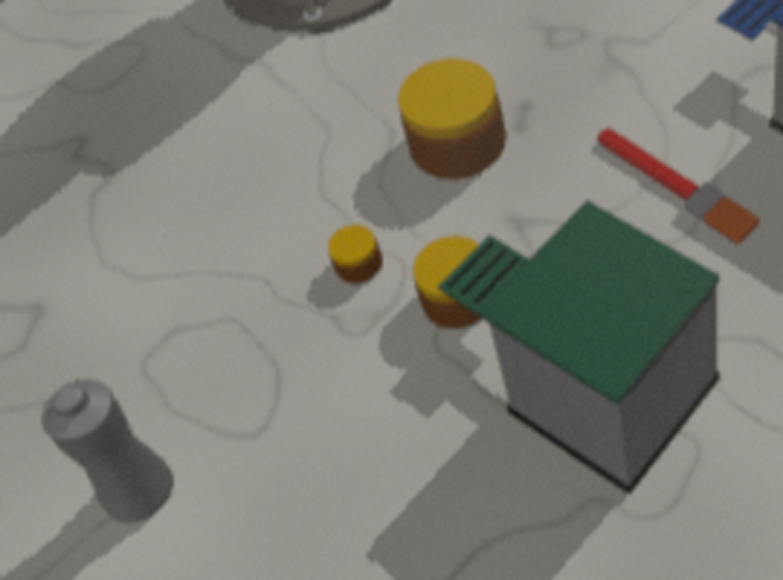

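The crops confirm it. The middle yellow-capped jar sits with its back under the green pad's front edge. Next I fit its circle and the bin's axes.

```bash
cat > m2.py <<'E'
from h import *
from scipy.optimize import least_squares
c=cam("top"); f=c["frame"]; hsv=cv2.cvtColor(f,cv2.COLOR_BGR2HSV)
def blob(lo,hi,near):
    m=cv2.inRange(hsv,lo,hi); m=cv2.morphologyEx(m,cv2.MORPH_CLOSE,np.ones((3,3)))
    cs,_=cv2.findContours(m,cv2.RETR_EXTERNAL,cv2.CHAIN_APPROX_NONE)
    cs=[k for k in cs if cv2.contourArea(k)>60]
    return min(cs,key=lambda k:np.hypot(*(k.reshape(-1,2).mean(0)-near)))
lid=blob((65,90,30),(90,255,255),(395,193)); pad=blob((65,90,30),(90,255,255),(395,243))
r=cv2.boxPoints(cv2.minAreaRect(lid)); L=np.array([ray(c,*p,.160) for p in r])
print("lid corners",L[:,:2].round(3).tolist(),"ctr",L.mean(0).round(3))
r=cv2.boxPoints(cv2.minAreaRect(pad)); Pd=np.array([ray(c,*p,.076) for p in r])
print("pad corners",Pd[:,:2].round(3).tolist(),"ctr",Pd.mean(0).round(3))
for u,v in ((395,256),(406,288),(355,301)):
    k=blob((20,150,80),(35,255,255),(u,v)).reshape(-1,2)
    z={395:.055,406:.036,355:.08}[u]
    Q=np.array([ray(c,*p,z)[:2] for p in k])
    hull=Q
    if u==395: hull=Q[Q[:,0]<Q[:,0].max()-.012]
    s=least_squares(lambda p:np.hypot(*(hull-p[:2]).T)-p[2],[*hull.mean(0),.035],loss="soft_l1",f_scale=.002).x
    print("jar",u,s.round(4))
    if u==395:
        s=least_squares(lambda p:np.hypot(*(hull-p[:2]).T)-.035+.0015,hull.mean(0)).x; print(" fixed r",s.round(4),"xmin",Q[:,0].min().round(3),"y",Q[:,1].min().round(3),Q[:,1].max().round(3))
E
python3 m2.py
```

```text
lid corners [[0.717, -0.157], [0.725, -0.291], [0.59, -0.296], [0.581, -0.164]] ctr [ 0.653 -0.227  0.16 ]
pad corners [[0.539, -0.205], [0.537, -0.268], [0.493, -0.266], [0.495, -0.203]] ctr [ 0.516 -0.235  0.076]
jar 395 [ 0.4738 -0.2377  0.0334]
 fixed r [ 0.4739 -0.2377] xmin 0.441 y -0.272 -0.205
jar 406 [ 0.3689 -0.2696  0.0206]
jar 355 [ 0.3353 -0.1026  0.0468]
```

Request:
play_rows([
  [0,0,0,5.9],
  [0,0,0,5.9],
  [0,0,0,5.8],
  [0.01,-0.02,0,0],
  [0.02,-0.035,0,0],
  [0.02,-0.035,0,0],
  [0.02,-0.035,0,0],
  [0.02,-0.035,0,0],
  [0.02,-0.035,0,0],
  [0.02,-0.035,0,0],
  [0.02,-0.035,0,0],
  [0.02,-0.035,0,0],
  [0.02,-0.035,0,0],
  [0.02,-0.035,0,0],
  [0.02,-0.035,0,0],
  [0.02,-0.035,0,0],
  [0.0125,-0.015,0,0],
  [0,0,0,0],
], claw=0, force=60)

```text
t: 2.0
eef_pos: [0.4794, -0.1543, 0.4048]
tool_rot: [-0.001, 0.999, 0.036, 0.001]
contact_force: [-0.2, 0.1, -0.6]
gripper_width: 0.002
```

Request:
play_rows([
  [-0.006,0.002,0.01,0],
  [-0.006,0.0015,0.025,0],
  [0,0,0.03,0],
  [0,0,0.03,0],
  [0,0,0.03,0],
  [0,0,0.03,0],
  [0,0,0.02,0],
  [0,0,0.015,0],
  [0,0,0.01,0],
  [0,0,0.01,0],
  [0,0,0,0],
])

```text
t: 3.1
eef_pos: [0.4654, -0.1623, 0.1937]
tool_rot: [-0.0, 0.999, 0.032, -0.001]
contact_force: [-0.2, -0.3, 0.5]
gripper_width: 0.0
```

```bash
python3 - <<'E'
from h import *
for n in("scene","top"):
    c=cam(n); f=c["frame"]; cr=f[180:380,100:340] if n=="scene" else f[150:320,300:500]
    cv2.imwrite(f"pics/{n}1.png",cv2.resize(cr,None,fx=3,fy=3,interpolation=cv2.INTER_CUBIC))
E
```

```text
(no output)
```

View pics/scene1.png

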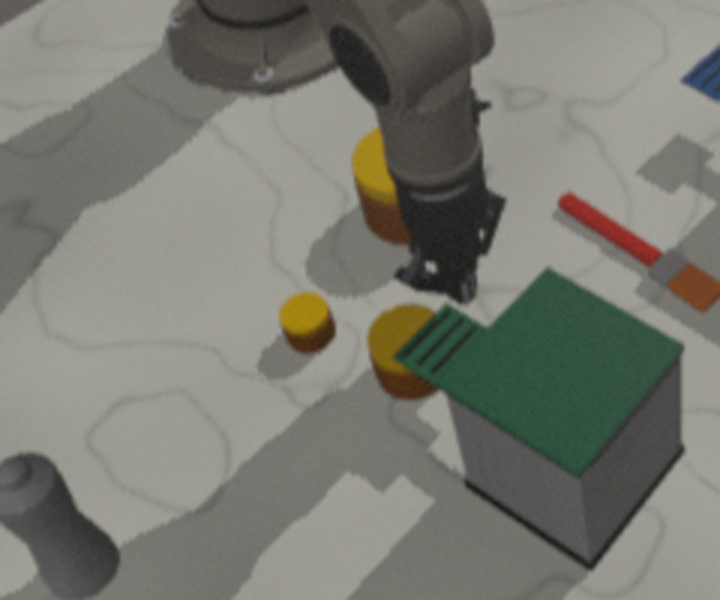

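View pics/top1.png

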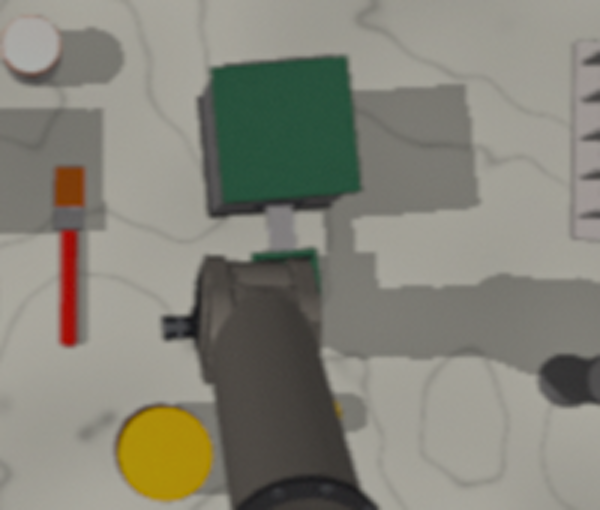

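Request:
play_rows([
  [0.003,0.006,-0.004,0],
  [0,0.008,0,0],
  [0,0.008,0,0],
  [0,0.006,0,0],
  [0,0.006,0,0],
  [0,0.006,0,0],
  [0,0.006,0,0],
  [0,0.006,0,0],
])

```text
t: 4.0
eef_pos: [0.4727, -0.2136, 0.1987]
tool_rot: [-0.0, 0.999, 0.033, 0.0]
contact_force: [0.1, 2.9, 2.9]
gripper_width: -0.001
```

```bash
python3 - <<'E'
from h import *
for n in("scene",):
    c=cam(n); f=c["frame"]; cr=f[180:380,100:340] if n=="scene" else f[150:320,300:500]
    cv2.imwrite(f"pics/{n}2.png",cv2.resize(cr,None,fx=3,fy=3,interpolation=cv2.INTER_CUBIC))
E
```

```text
(no output)
```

View pics/scene2.png

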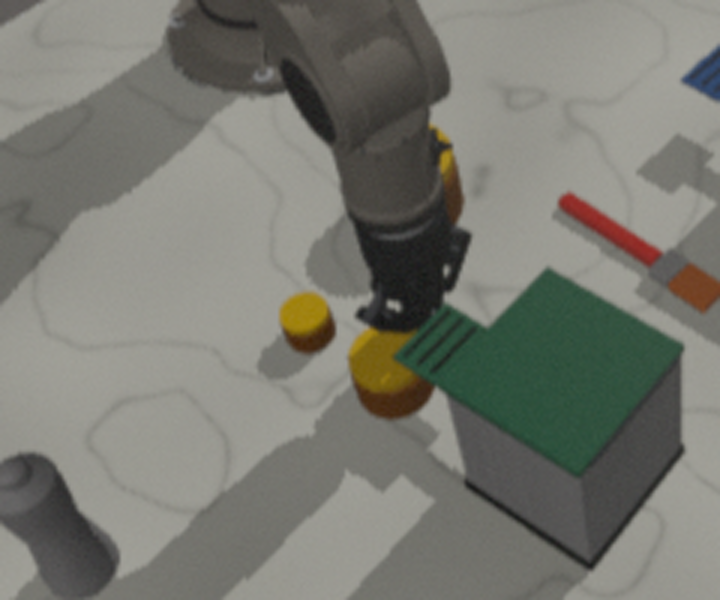

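Request:
play_rows([
  [0,0.006,0,0],
  [0,0.007,0,0],
  [0,0.007,0,0],
  [0,0.007,0,0],
  [0,0.007,0,0],
  [0,0.007,0,0],
  [0,0.007,0,0],
  [0,0.004,0,0],
])

```text
t: 4.85
eef_pos: [0.4759, -0.2663, 0.1986]
tool_rot: [0.0, 0.999, 0.032, -0.0]
contact_force: [-0.3, 1.7, 0.8]
gripper_width: 0.003
```

```bash
python3 - <<'E'
from h import *
for n in("scene",):
    c=cam(n); f=c["frame"]; cr=f[180:380,100:340] if n=="scene" else f[150:320,300:500]
    cv2.imwrite(f"pics/{n}3.png",cv2.resize(cr,None,fx=3,fy=3,interpolation=cv2.INTER_CUBIC))
E
```

```text
(no output)
```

View pics/scene3.png

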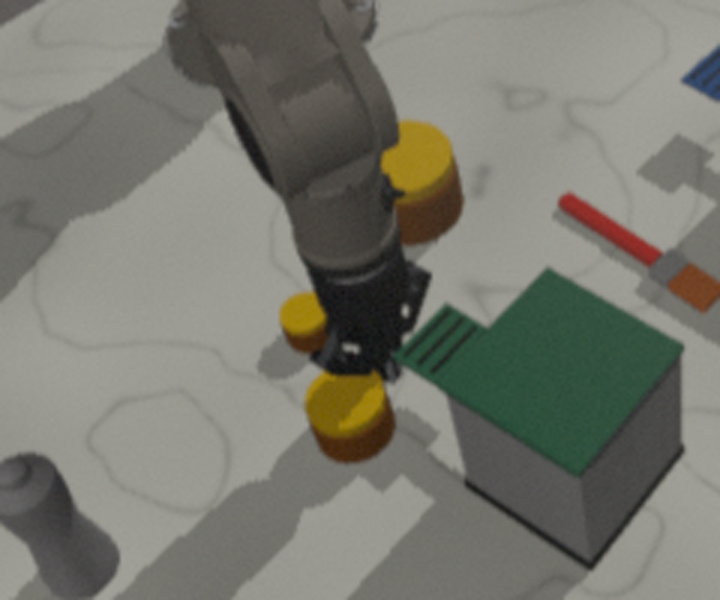

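Request:
play_rows([
  [0,0.006,0,0],
  [0,0.007,0,0],
  [0,0.007,0,0],
  [0,0.007,0,0],
  [0,0.006,0,0],
  [0,0.004,0,0],
  [0,0,0,0],
  [0,-0.01,0,0],
  [0,-0.01,0,0],
  [0,0,-0.02,0],
  [0,0,-0.04,0],
  [0,0,-0.04,0],
  [0,0,-0.02,0],
  [0,0,0,0],
])

```text
t: 6.3
eef_pos: [0.4783, -0.2814, 0.322]
tool_rot: [0.001, 0.999, 0.033, 0.003]
contact_force: [0.1, -0.2, 1.0]
gripper_width: -0.004
```

```bash
python3 - <<'E'
from h import *
c=cam("scene"); f=c["frame"]; cv2.imwrite("pics/scene4.png",cv2.resize(f[180:380,100:340],None,fx=3,fy=3,interpolation=cv2.INTER_CUBIC))
W=world(c); hsv=cv2.cvtColor(f,cv2.COLOR_BGR2HSV); m=cv2.inRange(hsv,(20,150,60),(35,255,255))
n,l,s,ce=cv2.connectedComponentsWithStats(m)
for i in range(1,n):
    if s[i,4]<60: continue
    P=W[l==i]; T=P[P[:,2]>np.percentile(P[:,2],60)-.006]
    ctr=(T.min(0)+T.max(0))/2; d=ctr[:2]-[.659,-.226]
    print(ce[i].round(),s[i,4],np.percentile(P[:,2],70).round(3),ctr.round(3),"bin",(d@[.998,.066]).round(3),(d@[-.066,.998]).round(3))
E
```

```text
[236. 233.] 615 0.079 [ 0.678 -0.335  0.533] bin 0.012 -0.11
[201. 285.] 168 0.036 [ 0.708 -0.434  0.511] bin 0.036 -0.211
[204. 324.] 529 0.055 [ 0.758 -0.468  0.521] bin 0.083 -0.248
```

View pics/scene4.png

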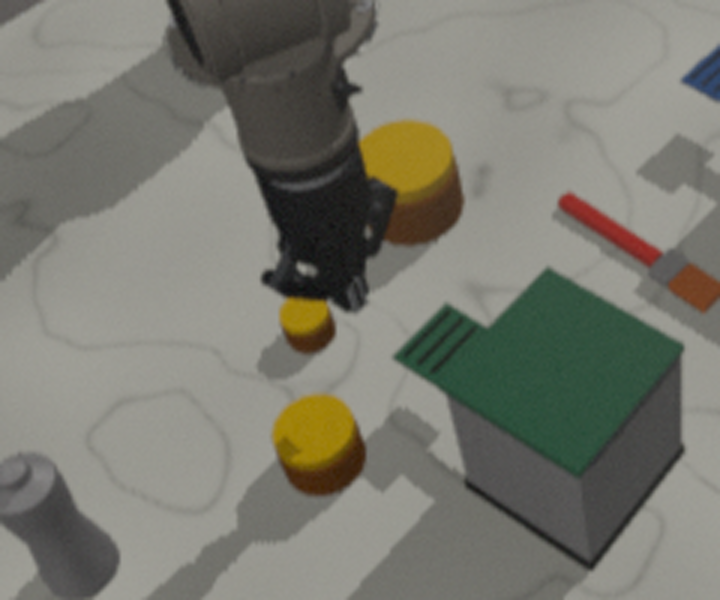

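```bash
python3 - <<'E'
from h import *
c=cam("scene")
for n,u,v,z in (("jar",205.3,324,.055),("tiny",201.7,285,.036),("pad",247,291.5,.076)):
    p=ray(c,u,v,z); d=p[:2]-[.659,-.226]; print(n,p.round(3),"bin",(d@[.998,.066]).round(3),(d@[-.066,.998]).round(3))
print(proj(c,(.516,-.235,.076)), sensors.get_obs()["eef_pos"])
E
```

```text
jar [ 0.486 -0.354  0.055] bin -0.181 -0.117
tiny [ 0.375 -0.273  0.036] bin -0.287 -0.028
pad [ 0.512 -0.23   0.076] bin -0.147 0.006
(np.float64(246.54456451115072), np.float64(293.6285873682229)) [ 0.47705988 -0.28117452  0.31867445]
```

Request:
play_rows([
  [0.01,-0.01,0,0],
  [0.015,-0.018,0,0],
  [0.014,-0.015,0,0],
  [0,0,0.02,0],
  [0,0,0.025,0],
  [0,0,0.012,0],
  [0,0,0.003,0],
  [0,0,0,0],
])

```text
t: 7.2
eef_pos: [0.5133, -0.2364, 0.2581]
tool_rot: [-0.0, 0.999, 0.033, -0.001]
contact_force: [-0.1, -0.4, 0.3]
gripper_width: 0.001
```

```bash
python3 - <<'E'
from h import *
c=cam("scene"); f=c["frame"]; cv2.imwrite("pics/scene5.png",cv2.resize(f[180:380,100:340],None,fx=3,fy=3,interpolation=cv2.INTER_CUBIC))
s=sensors.get_obs(); p=s["eef_pos"];d=p[:2]-[.659,-.226]; print(p,s["contact_force"],"bin",(d@[.998,.066]).round(3),(d@[-.066,.998]).round(3))
E
```

```text
[ 0.51357547 -0.2366612   0.25888238] [1.05312694 0.1950511  0.82820711] bin -0.146 -0.001
```

View pics/scene5.png

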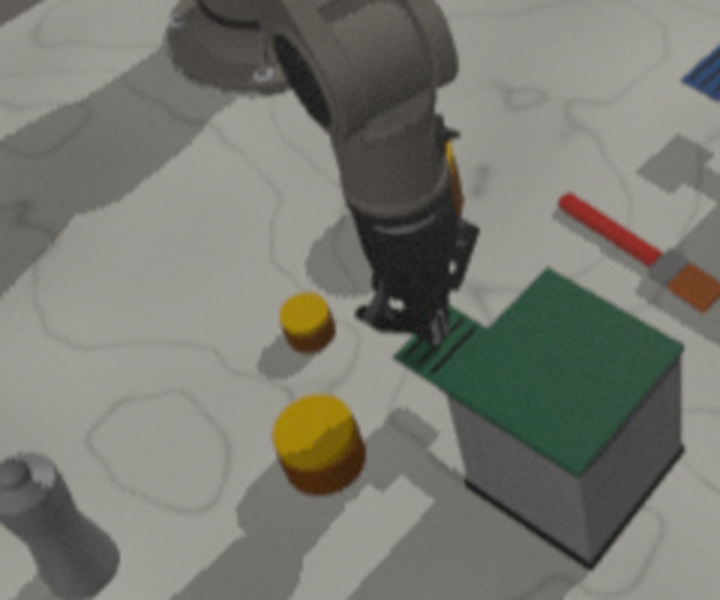

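The tips are centred over the pad, about 9 mm above it. Now I press.

Request:
play_rows([
  [0,0,0.003,0],
  [0,0,0.003,0],
  [0,0,0.003,0],
  [0,0,0.002,0],
  [0,0,0.002,0],
  [0,0,0.002,0],
  [0,0,0.002,0],
  [0,0,0.002,0],
  [0,0,0.002,0],
  [0,0,0.002,0],
  [0,0,0.002,0],
  [0,0,0.002,0],
])

```text
t: 8.45
eef_pos: [0.5141, -0.2368, 0.2328]
tool_rot: [0.0, 0.999, 0.033, 0.001]
contact_force: [-0.3, -0.1, 7.1]
gripper_width: 0.001
```

Request:
play_rows([
  [0,0,0.002,0],
  [0,0,0.002,0],
  [0,0,0.002,0],
  [0,0,0.002,0],
  [0,0,0.002,0],
  [0,0,0.002,0],
])

```text
t: 9.05
eef_pos: [0.5152, -0.2368, 0.2213]
tool_rot: [0.001, 0.999, 0.033, 0.003]
contact_force: [2.2, 0.3, 7.9]
gripper_width: 0.001
```

Request:
play_rows([
  [0,0,0.001,0],
  [0,0,0.001,0],
  [0,0,0.001,0],
  [0,0,0.001,0],
])

```text
t: 9.45
eef_pos: [0.5154, -0.2369, 0.2195]
tool_rot: [0.001, 0.999, 0.033, 0.003]
contact_force: [-7.2, 4.2, 37.2]
gripper_width: -0.002
```

```bash
python3 - <<'E'
from h import *
c=cam("scene"); f=c["frame"]; cv2.imwrite("pics/scene6.png",cv2.resize(f[150:380,100:360],None,fx=2.6,fy=2.6,interpolation=cv2.INTER_CUBIC))
E
```

```text
(no output)
```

View pics/scene6.png

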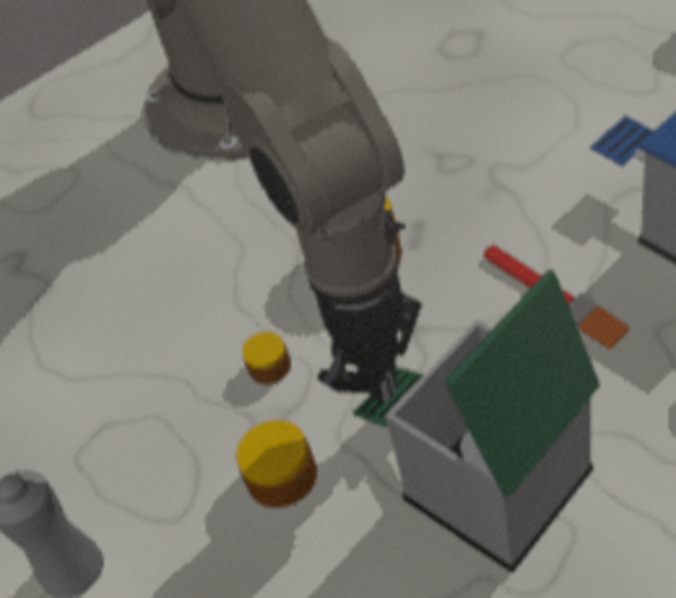

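The lid is wide open at its stop (force jumped to 37 N). I ease off slightly and hold.

Request:
play_rows([
  [0,0,-0.001,0],
  [0,0,0,0],
  [0,0,0,0],
  [0,0,0,0],
  [0,0,0,0],
  [0,0,0,0],
  [0,0,0,0],
  [0,0,0,0],
  [0,0,0,0],
  [0,0,0,0],
])

```text
t: 10.5
eef_pos: [0.5153, -0.2368, 0.2199]
tool_rot: [0.001, 0.999, 0.033, 0.003]
contact_force: [-2.3, 1.9, 21.8]
gripper_width: -0.002
```

```bash
python3 - <<'E'
from h import *
c=cam("top"); f=c["frame"]; cv2.imwrite("pics/top6.png",cv2.resize(f[140:270,320:470],None,fx=4,fy=4,interpolation=cv2.INTER_CUBIC))
W=world(c);hsv=cv2.cvtColor(f,cv2.COLOR_BGR2HSV);m=cv2.inRange(hsv,(65,90,20),(90,255,255))>0
P=W[140:270,320:470][m[140:270,320:470]]; P=P[(P[:,2]>.14)&(P[:,2]<.4)]; print(P.min(0),P.max(0))
a=np.polyfit(P[:,0],P[:,2],1); print("lid slope rad",np.arctan(a[0]))
E
```

```text
[ 0.49611546 -0.28965147  0.17990249] [ 0.7223789  -0.15679631  0.28635674]
lid slope rad -0.6321310958106658
```

View pics/top6.png

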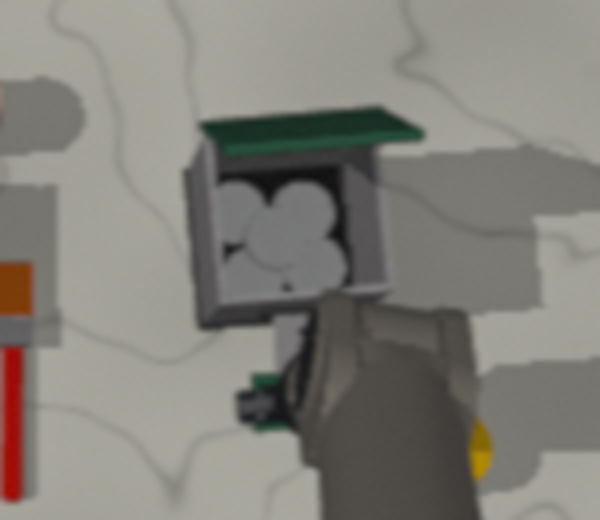

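The hold shows the lid at about 1.2 rad and five steel lids visible inside. I hold a little longer, then ease up at about 10 mm/s.

Request:
play_rows([
  [0,0,0,0],
  [0,0,0,0],
  [0,0,0,0],
  [0,0,0,0],
  [0,0,0,0],
  [0,0,0,0],
  [0,0,0,0],
  [0,0,0,0],
  [0,0,0,0],
  [0,0,0,0],
])

```text
t: 11.55
eef_pos: [0.5153, -0.2369, 0.2199]
tool_rot: [0.001, 0.999, 0.033, 0.003]
contact_force: [-2.8, 1.2, 22.0]
gripper_width: -0.002
```

Request:
play_rows([
  [0,0,-0.0005,0],
  [0,0,-0.001,0],
  [0,0,-0.001,0],
  [0,0,-0.001,0],
  [0,0,-0.001,0],
  [0,0,-0.001,0],
  [0,0,-0.001,0],
  [0,0,-0.001,0],
  [0,0,-0.001,0],
  [0,0,-0.001,0],
  [0,0,-0.001,0],
  [0,0,-0.001,0],
  [0,0,-0.001,0],
  [0,0,-0.001,0],
  [0,0,-0.001,0],
  [0,0,-0.001,0],
  [0,0,-0.001,0],
  [0,0,-0.001,0],
  [0,0,-0.001,0],
  [0,0,-0.001,0],
])

```text
t: 13.55
eef_pos: [0.5125, -0.2372, 0.2366]
tool_rot: [0.0, 0.999, 0.032, -0.001]
contact_force: [-4.2, -0.1, 6.6]
gripper_width: 0.002
```

Request:
play_rows([
  [0,0,-0.001,0],
  [0,0,-0.001,0],
  [0,0,-0.001,0],
  [0,0,-0.001,0],
  [0,0,-0.001,0],
  [0,0,-0.001,0],
  [0,0,-0.001,0],
  [0,0,-0.001,0],
  [0,0,-0.001,0],
  [0,0,-0.001,0],
  [0,0,-0.001,0],
  [0,0,-0.001,0],
  [0,0,-0.001,0],
  [0,0,-0.001,0],
  [0,0,-0.001,0],
  [0,0,-0.001,0],
  [0,0,-0.001,0],
  [0,0,-0.001,0],
  [0,0,-0.001,0],
  [0,0,-0.001,0],
])

```text
t: 15.55
eef_pos: [0.5133, -0.2368, 0.2563]
tool_rot: [0.0, 0.999, 0.033, 0.0]
contact_force: [-0.2, -0.1, -0.2]
gripper_width: -0.002
```

Contact is lost, so the pedal is fully up. I retreat upward and away, then check.

Request:
play_rows([
  [0,0,-0.01,0],
  [0,0,-0.03,0],
  [0,0,-0.04,0],
  [0,0,-0.04,0],
  [-0.03,0,-0.02,0],
  [-0.04,0,0,0],
  [0,0.04,0,0],
  [0,0.04,0,0],
  [0,0.04,0,0],
  [0,0.04,0,0],
  [0,0.04,0,0],
  [0,0,0,0],
  [0,0,0,0],
])

```text
t: 16.85
eef_pos: [0.4561, -0.4416, 0.3964]
tool_rot: [-0.0, 0.999, 0.032, -0.0]
contact_force: [-0.7, 0.5, -0.4]
gripper_width: 0.001
```

```bash
python3 m.py; python3 - <<'E'
from h import *
c=cam("scene"); cv2.imwrite("pics/scene7.png",c["frame"]); print(sensors.get_obs()["contact_force"])
E
```

```text
yellow [431. 252.] 375 z 0.056 med [ 0.479 -0.351  0.056] min [ 0.414 -0.395  0.002] max [ 0.511 -0.003  1.52 ] ray [ 0.479 -0.351  0.056] 90.0
yellow [406. 288.] 153 z 0.037 med [ 0.369 -0.27   0.037] min [ 0.349 -0.299 -0.003] max [ 0.414 -0.003  1.52 ] ray [ 0.369 -0.27   0.037] 90.0
yellow [355. 301.] 780 z 0.080 med [ 0.335 -0.102  0.08 ] min [ 0.288 -0.159 -0.005] max [ 0.414 -0.003  1.52 ] ray [ 0.335 -0.103  0.08 ] 45.0
green [460.  72.] 603 z 0.163 med [ 1.015 -0.441  0.163] min [ 0.414 -0.486  0.13 ] max [ 1.063 -0.003  1.52 ] ray [ 1.016 -0.441  0.163] 45.0
green [130. 153.] 218 z 0.066 med [0.82  0.601 0.066] min [ 0.414 -0.003  0.016] max [0.863 0.632 1.52 ] ray [0.825 0.605 0.066] 32.905242919921875
green [395. 193.] 2007 z 0.161 med [ 0.652 -0.227  0.161] min [ 0.414 -0.297  0.147] max [ 0.723 -0.003  1.52 ] ray [ 0.652 -0.227  0.161] 84.80557250976562
green [395. 241.] 273 z 0.076 med [ 0.516 -0.235  0.076] min [ 0.414 -0.266  0.066] max [ 0.538 -0.003  1.52 ] ray [ 0.516 -0.236  0.076] 85.91438293457031
green [156. 278.] 150 z 0.056 med [0.421 0.52  0.056] min [0.392
[... 204 characters left out ...]
.16 ] 90.0
blue [262. 248.] 304 z 0.077 med [0.505 0.18  0.077] min [ 0.414 -0.003  0.069] max [0.528 0.213 1.52 ] ray [0.505 0.18  0.077] 90.0
red [322. 245.] 150 z 0.014 med [ 0.512 -0.009  0.014] min [ 0.414 -0.016  0.005] max [ 0.573 -0.003  1.52 ] ray [ 0.513 -0.009  0.014] 90.0
orange [447.  86.] 132 z 0.086 med [ 1.006 -0.419  0.086] min [ 0.988 -0.462  0.038] max [ 1.032 -0.409  0.123] ray [ 1.006 -0.421  0.086] 34.50851821899414
orange [323. 212.] 114 z 0.012 med [ 0.622 -0.014  0.012] min [ 0.414 -0.028  0.006] max [ 0.643 -0.     1.52 ] ray [ 0.623 -0.014  0.012] 90.0
tin [0.765 0.02  0.063]
mill [ 0.404 -0.354  0.623]
tall [0.422 0.551 0.131]
[ 1.28740386 -1.17638999 -0.40048997]
```

View pics/scene7.png

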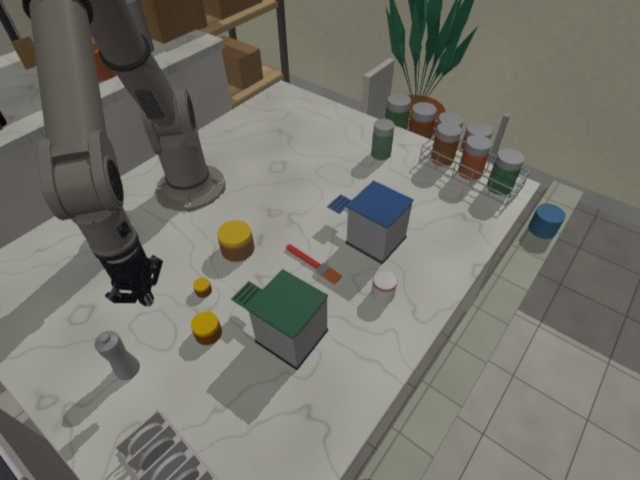

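The scene view shows both lids shut. The squat jar stands upright at (206,328), clear of the pedal, and the mill at (118,355), brush, tin and tall jar are all where they were. The arm is free, so I hand the job in.

```bash
python3 -c "
from station import bot
print(bot.hand_in())"
```

```text
the job is handed in; nothing more can be done
None
```

There are five spare steel lids visible in the green bin, seen from above while the lid was open. Some may be hidden under others or behind the bin's edge.

- **Jar:** I pushed the middle-sized yellow-capped jar sideways with closed fingers. It now stands upright about 115 mm to the right of the green bin's middle line, with its cap still at 56 mm height.
- **Pedal:** I pressed it down to its stop, where the force peaked at 37 N, then held it at about 22 N. The lid stayed open at about 1.2 rad, estimated from the height of its raised edge, for just over 2 s. I then eased the pedal up at about 10 mm/s until the fingers lost contact.
- **Last checks:** The green lid and pad are back at their starting heights, 160 mm and 76 mm. The blue lid, brush, tin and tall jar read as at the start, and the other two yellow-capped jars did not move either. The arm touches nothing, and it was done in about 17 s of the 54 s allowed.
- **Checks that failed or disagreed:**
  - The arm blocked the top view of the pepper mill, so I only confirmed by eye in the scene view that it had not moved.
  - A straight-line slope fit on the open lid gave 0.63 rad. I discounted it because it mixed the lid's top edge with its face; the picture and edge height both agree with wide open.
  - An automatic jar measurement after the push was spoiled by pixels with no depth, so I measured it again by casting a ray.

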